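# Clamp the extraction tube in the shaker's saddle

## Task

The steel extraction tube lies loose in the shaker's saddle clamp: swing the hinged half over it and press its fork down with about 10 newtons so that it beds on the tube, swing the bolt up fully into the slot of the fork, then throw the red cam lever over and down until it rests on the half, so that the tube is held tight. Work by feel: do not lean hard on the half, do not jam the bolt against the fork beside its slot, and stop pushing when the lever meets its rest. Leave the other things on the bench where they are and let go at the end.

Things in the scene. Friction and masses are not known exactly. Their poses are not given: they have to be found in the camera images.
- shaker: White bench shaker, fixed, 240 mm deep (x), 300 mm wide (y), blue panel on its front (-x). Origin: centre of its underside on the bench, z up. The clamp stands in its middle on an aluminium plate 102 mm above the bench; nothing else stands above the plate. 'Near' means towards its front (-x), 'far' +x.
- saddle_center (a point): Middle of the saddle on the tube's axis, (0, 0, 147) mm in the shaker's frame, same axes. The saddle is the clamp's fixed lower half-ring, 36 mm wide (y), outer radius 34 mm, with hinge lugs on the far side and the bolt's lugs (34 mm over all in y) on the near side.
- hinge_mid (a point): Middle of the hinge pin of the clamp's upper half, (46, 0, 147) mm in the shaker's frame; the pin runs along y. The half's worn knuckle has side play: the half, and so its slot, may stand up to 6 mm to either side of the middle (about 8 N shifts it). No reading shows this: look, or feel for the slot with the bolt.
- clamp_half (a joint): Angle (rad) of the hinged aluminium upper half: near 0 = lying on the tube, 1.57 = upright at the far side. Stiff hinge: stays where left, 2 to 4 N at the fork moves it. Half-ring 40 mm wide (y), outer radius 34 mm. Its rubber liner is more or less worn: it meets the tube anywhere between -0.03 and 0.03, then gives 1 mm at the fork per 10 N pressed there; the tube feels twice that force.
- closed_fork (a point): Fixed point, (-47, 0, 159) mm in the shaker's frame: where the fork's top face and the slot come to lie when the half is closed (leaving out side play). The fork then reaches from x -32 to -58 mm, 40 mm wide, 10 thick; its slot is 11 mm wide, open at the tip between two square-ended tines; the bolt seats at x -47. Same axes as the shaker.
- bolt_pivot (a point): Middle of the swing bolt's pivot pin on the saddle's near side, (-47, 0, 118) mm in the shaker's frame; the pin runs along y. Fixed: does not follow the bolt's side play.
- swing_bolt (a joint): Angle (rad) of the swing bolt about its pivot pin: 0 = upright against the slot's inner end; grows as it leans to the near side (to 1.5). Stays where left; 3 N at the lever's root moves it. Shank 8 mm in diameter. Its eye slides along the pin (1 N), 6 mm either side of the middle. Off the slot by over 3 mm, the shank stops on a tine's flat end at about 0.4: ease off, shift sideways, try again.
- cam_pin (a point): The cam lever's pin, on the bolt's axis 57 mm from the pivot. Moves with the bolt: z along the shank away from the pivot, y along the pin. Around it sits a black eccentric cam, 24 mm in diameter, 26 mm wide (y).
- cam_lever (a joint): Angle (rad) of the red lever about the cam pin: 0 = thrown over, handle on the rubber rest on the half's back, rising 20 degrees to the hinge; grows as it is lifted to the near side; 1.75 = open, leaning 30 degrees beyond the bolt. Friction holds it (4 N mid-handle). Bolt in slot: the cam bites below 0.8 to 1.3, up to 13 N at the outer handle, then stays. The bolt enters only with it over 1.55.
- handle_grip (a point): On the centre line of the red handle, 30 mm from the cam pin. The handle is a straight bar 14 mm wide (y), 10 mm thick, from 12 to 70 mm from the cam pin. y along the cam pin.
- handle_end (a point): Outer end of the red handle, on its centre line, 70 mm from the cam pin.
- tube: Steel extraction tube, 50 mm in diameter, 180 mm long with its blue cap (56 mm in diameter, the last 32 mm at +y), about 0.55 kg, lying loose along y in the saddle. Origin on its axis at mid-length.
- lever_handle: The red handle itself as a solid (see cam_lever). Origin on the cam pin.
- bolt_shank: The bolt's bare steel shank as a solid (see swing_bolt). Origin on the pivot pin.
- spare_tube: Bystander: another extraction tube standing upright, 50 mm in diameter, 180 mm tall. Origin at its foot.
- spare_cap: Bystander: loose blue cap, 56 mm in diameter, 30 mm tall. Origin at its foot.
- wash_bottle: Bystander: white wash bottle with a red top, 64 mm in diameter, 180 mm tall. Origin at its foot.
- knife: Bystander: knife with a green handle, 200 mm long, on the white cutting board.
- greens: Bystander: a piece of lettuce, 70 mm wide, on the white cutting board.
- tub: Bystander: clear tub with a green lid, 104 by 74 mm, 53 mm tall. Origin at its foot.
- beaker: Bystander: glass beaker, 68 mm in diameter, 85 mm tall. Origin at its foot.
Not all that is in view belongs to the job. Leave any purple look-alike of the tube alone.

How it is judged:
On the way, in this order (a step that is already met when the one before it is completed fails the run):
1. the hinged half is over the tube and pressed onto it: angle under 0.04 rad with at least 15 N of contact force between half and tube (value of joint clamp_half below 0.04 rad and contact force between clamp_half and tube above 15 N), for 0.1 s.
2. the bolt stands fully in the slot: bolt angle under 0.06 rad, half still under 0.04 rad, lever not yet thrown (value of joint swing_bolt below 0.06 rad and value of joint clamp_half below 0.04 rad and value of joint cam_lever above 0.5 rad), for 0.1 s.
At the end, for the whole second after the job is handed in: The half lies on the tube (angle under 0) and grips it with more than 25 N, the bolt stands in the slot (angle under 0.12 rad), the cam lever is thrown over (angle under 0.08 rad), and the tube lies still with its middle within 30 mm of the saddle's centre (value of joint cam_lever below 0.08 rad and value of joint swing_bolt below 0.12 rad and value of joint clamp_half below 0 rad and contact force between clamp_half and tube above 25 N and distance between tube and saddle_center below 0.03 m and linear speed of tube below 0.02 m/s); the robot touches nothing.
It fails at once if the half is leaned on: over 34 N between half and tube while the bolt is still out (over 0.25 rad) (contact force between clamp_half and tube above 34 N and value of joint swing_bolt above 0.25 rad).
It fails at once if the bolt is jammed against the fork beside or before its slot: over 30 N between its shank and the half while it leans out more than 0.1 rad (contact force between bolt_shank and clamp_half above 30 N and value of joint swing_bolt above 0.1 rad).
It fails at once if the lever is forced: over 40 N between its handle and its rest on the half (contact force between lever_handle and clamp_half above 40 N).
It fails at once if a bystander is moved more than 20 mm (distance of any of spare_tube, spare_cap, wash_bottle, knife, greens, tub, beaker from where it was at the start of the episode above 0.02 m).
It also fails if it takes over 72 s, if anything falls off the work surface, if the arm or the gripper's body presses on something with over 40 N, if the wrist force passes 120 N, or if a joint passes its speed limit or range.

## Robot

A 7-joint arm with a two-finger parallel gripper is mounted at the origin on the work surface. World frame = base frame: x ahead of the robot, y to its left, z up, the work surface at z = 0. Lengths are in m, angles in rad, forces in N, time in s.
With the tool pointing down it reaches from about 0.4 to 0.875 m from the base axis. Payload 19.3 kg.
Tool frame: the origin (TCP) lies at the very end of the fingers, on their centre line; the grasp point (between the pads) lies 19 mm behind it; z points along the fingers, y is the line along which they close (so a half turn about z gives the same grasp; the last joint's range is limited). The gripper opens to 85 mm and grips with 20 to 120 N. Pads are 22 mm wide; open, the fingers measure 114 mm over their backs; the gripper's body (76 mm by 85 mm) begins 54 mm behind the grasp point. The pads swing forward as they close: fully open they stand 13 mm farther back than shut.
Start: joints at [-1.401, 0.521, -0.036, 1.599, 0.021, 1.021, -0.113], TCP at [0.148, 0.607, 0.231] pointing down, gripper open.
Joint ranges: [-2.91, 2.91], [-0.3, 2.13], [-1.5, 1.42], [0.17, 2.43], [-1.26, 4.41], [0.16, 1.93], [-2.52, 2.52]. Speed limits (rad/s): [1.89, 1.89, 2.39, 2.39, 3.01, 3.01, 3.01].

## Interface

Orientations are given as [roll, pitch, yaw] about the fixed x, y, z axes, in that order (R = Rz(yaw) Ry(pitch) Rx(roll)).
In Python, from workcell import bot gives the robot as it stands.
- The arm moves only by the tool jog_arm, never from a script. Its argument "motion" is a list of rows, each a list of 5 numbers: the shift along the tool's x, y, z scaled (see below), then the turn about the tool's z scaled (see below), then the opening, from 0 (shut) to 1 (fully open). A call has 1 to 12 rows; each row shifts and turns the commanded pose from where the row before left it, along the tool's axes as they then stand; what a row does not reach is not made up. The controller multiplies each number of a shift by 30 mm and each number of a turn by 0.08 rad. A row lasts 1/10 s, in which the tool goes at most 50 mm and 8.59 degrees, less where a joint would pass 70% of its speed; a pose out of reach is approached as far as the arm can. A call with a number of a shift or a turn outside -1 to 1 is refused whole. A call with a gripper value outside its range is refused whole. The fingers move at their own pace and stop on an object; "newtons" is the grip in N (left out, the last holds). Time passes only in rows, so rows that do not move let the fingers close. It gives the time, the measured TCP pose, the force, the opening and the grip force at its end, in the units of the state.
- bot.observe(): the state, without advancing time (a new reading comes with each control period).
- bot.grab_frame(name): name is "scene" or "top" or "wrist"; returns a dict with "pixels" (480x640x3 uint8, red, green, blue), "fovy" (degrees; the focal length in pixels is half the picture's height over the tangent of half this angle, whatever the lens; pixels are square), "cx", "cy" (the principal point, pixels), "rvec" (rotation vector, rad) and "tvec" (3), from world to camera coordinates, as OpenCV has them; the wrist camera has in their place "mount" (4x4, takes a point from camera to tool coordinates, whose origin is the TCP and whose axes are the flange's). Camera axes: x right, y down, z forward; pixel columns grow to the right and rows downward; lengths in m; the calibration is good to about 2 mm. A picture is of the moment at which its call begins: read the wrist's pose just before it. There is no depth.
- bot.job_done(): hands the job in; it is judged then, once.
The state is a dict: "clock": time; "qpos": joint angles; "qd": joint speeds; "joint_efforts": joint torques, N m; "position": TCP position; "tool_rot": TCP orientation; "force": force on the tool from outside, world axes, zero at the start; "moment": the same for the moment, N m; "grip_width": finger opening in m; "finger_force": force on a finger pad.
Only numpy, scipy, OpenCV 4.12 (cv2) and the standard library are available. Lean on these libraries where they do the work, as an engineer would, in place of code of your own. Each camera call takes 0.05 s, during which the arm holds its last target. There are 200 camera calls.

## Working session

There is one attempt and no reset: what is moved stays moved. The work goes in short steps, Python scripts to look and compute and a tool call to move; the robot and the scene stay as the last step left them, time stands still between calls to the robot, and variables do not carry over. Pictures are saved under pics/ and viewed, at most 10 in all, crops included, and the job is handed in when it is done.

Besides the shell and the picture viewer there is one more tool, called after "Call:" in YAML: its name, and indented under it one key for each argument. jog_arm: Moves the arm, as the interface text tells. Shifts and turns lie within -1 to 1; 1 stands for 30 mm of shift or 0.08 rad of turn. Its arguments: {"type":"object","properties":{"motion":{"type":"array","items":{"type":"array","items":{"type":"number"}}},"newtons":{"type":"number"}},"required":["motion"]}

```bash
mkdir -p pics
cat > h.py <<'E'
import numpy as np,cv2
from workcell import bot
def K(f):
    F=240/np.tan(np.radians(f["fovy"])/2); return np.array([[F,0,f["cx"]],[0,F,f["cy"]],[0,0,1]])
def save(f,n,crop=None,s=1):
    p=f["pixels"][:,:,::-1]
    if crop: x0,y0,x1,y1=crop; p=p[y0:y1,x0:x1]
    cv2.imwrite("pics/"+n,cv2.resize(p,None,fx=s,fy=s,interpolation=cv2.INTER_CUBIC))
def ray(f,u,v):
    R=cv2.Rodrigues(np.array(f["rvec"],float))[0]; t=np.array(f["tvec"],float).ravel()
    return -R.T@t, R.T@np.linalg.inv(K(f))@[u,v,1]
def onz(f,u,v,z):
    c,d=ray(f,u,v); return c+d*(z-c[2])/d[2]
def proj(f,P):
    return cv2.projectPoints(np.array(P,float).reshape(-1,3),np.array(f["rvec"],float),np.array(f["tvec"],float),K(f),None)[0].reshape(-1,2)
E
python3 - <<'E'
from h import *
import pickle
a=bot.grab_frame("scene");b=bot.grab_frame("top");pickle.dump((a,b),open("f0.pkl","wb"))
save(a,"s0.png");save(b,"t0.png");print(bot.observe())
for f in(a,b):print(f["fovy"],f["rvec"],f["tvec"])
E
```

```text
{'clock': 0.1, 'qpos': array([-1.40118817,  0.52198836, -0.03633357,  1.59993152,  0.02122157,
        1.02108636, -0.11280202]), 'qd': array([ 0.00264602, -0.00054321,  0.00036836, -0.00376679, -0.00064674,
        0.00014925,  0.00067408]), 'joint_efforts': array([ 2.53490667e-03, -9.28484416e+01,  1.98295332e+00, -3.70529008e+01,
        1.79756305e-02,  5.26677279e-03,  3.52923587e-05]), 'position': array([0.14841269, 0.60682294, 0.23076903]), 'tool_rot': array([-3.14056830e+00,  8.61083564e-05,  2.90178779e+00]), 'force': array([ 0.08021964,  0.30464003, -0.41474277]), 'moment': array([ 0.01223385, -0.04167715, -0.00061645]), 'finger_force': 0.0, 'grip_width': 0.085534617885164}
56.55563990356118 [ 2.04962498  1.09864822 -0.50319138] [-0.21830197 -0.17872198  1.43427924]
51.135992991135495 [ 2.17853803 -2.16978536  0.08822238] [-0.09265754  0.48708568  1.29008176]
```

View pics/s0.png

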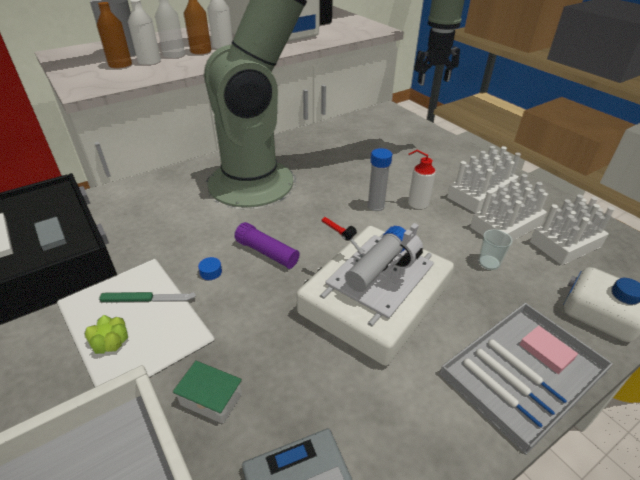

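View pics/t0.png

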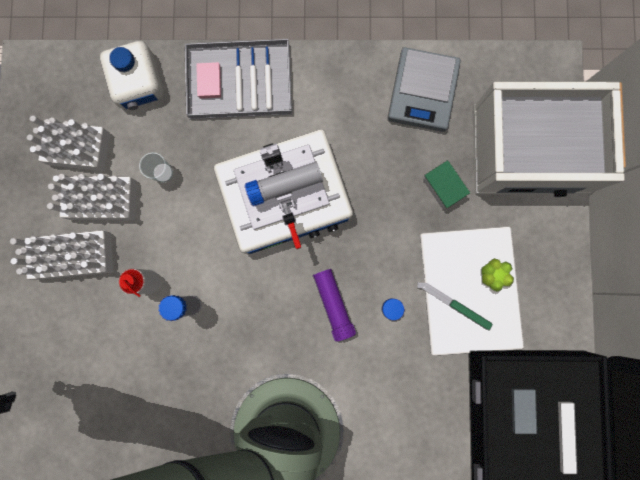

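The scene view shows the steel tube with its blue cap on the white shaker (~(385,265)), the red lever at (337,227) and the purple look-alike at (267,245). In the top view the shaker is at (284,190), the clamp tube at (285,183), the half standing up at about (272,155), and the red lever at (295,235).

Run:
```python
from h import *
import pickle
a,b=pickle.load(open("f0.pkl","rb"))
p=b["pixels"].astype(int)
mn=p.min(2)
m=((mn>165)&(p.max(2)-mn<35)).astype(np.uint8)
m[:120]=0;m[260:]=0;m[:,:205]=0;m[:,365:]=0
m=cv2.morphologyEx(m,cv2.MORPH_OPEN,np.ones((3,3)))
pts=np.argwhere(m)[:,::-1].astype(np.float32)
r=cv2.minAreaRect(cv2.convexHull(pts));print(r)
for z in(0.05,0.08,.095):
    q=np.array([onz(b,u,v,z)[:2] for u,v in cv2.boxPoints(r)]);c=q.mean(0)
    print(z,q.round(4).tolist(),c,[np.linalg.norm(q[i]-q[i-1]) for i in range(4)],[np.degrees(np.arctan2(*(q[i]-q[i-1])[::-1])) for i in range(4)])
A=cv2.resize(a["pixels"][200:360,290:460,::-1],(680,600),interpolation=cv2.INTER_CUBIC)[:, :]
B=cv2.resize(b["pixels"][125:265,205:365,::-1],(686,600),interpolation=cv2.INTER_CUBIC)
cv2.imwrite("pics/ab.png",cv2.resize(np.hstack([A,B]),(800,350),interpolation=cv2.INTER_AREA))
cv2.imwrite("pics/b.png",B)
```

```text
((281.95001220703125, 189.85000610351562), (91.38982391357422, 117.63671112060547), 71.56504821777344)
0.05 [[0.6823, 0.1955], [0.7818, -0.0935], [0.5542, -0.1686], [0.4574, 0.1163]] [0.6189411  0.01243291] [np.float64(0.2384541469805541), np.float64(0.3056121596965917), np.float64(0.23971470987806018), np.float64(0.3008985083830483)] [np.float64(19.382175647348017), np.float64(-71.00335754979382), np.float64(-161.7471324905842), np.float64(108.75942889355144)]
0.08 [[0.6751, 0.1886], [0.7722, -0.0936], [0.5499, -0.1669], [0.4554, 0.1113]] [0.61317811 0.00982521] [np.float64(0.23285208348530867), np.float64(0.2984323360482365), np.float64(0.23408303166031574), np.float64(0.2938294237354078)] [np.float64(19.382175647348028), np.float64(-71.00335754979382), np.float64(-161.7471324905842), np.float64(108.75942889355143)]
0.095 [[0.6715, 0.1851], [0.7674, -0.0937], [0.5478, -0.1661], [0.4545, 0.1088]] [0.61029661 0.00852135] [np.float64(0.23005105173768609), np.float64(0.2948424242240588), np.float64(0.23126719255144362), np.float64(0.2902948814115876)] [np.float64(19.38217564734801), np.float64(-71.00335754979382), np.float64(-161.7471324905842), np.float64(108.75942889355143)]
```

View pics/b.png

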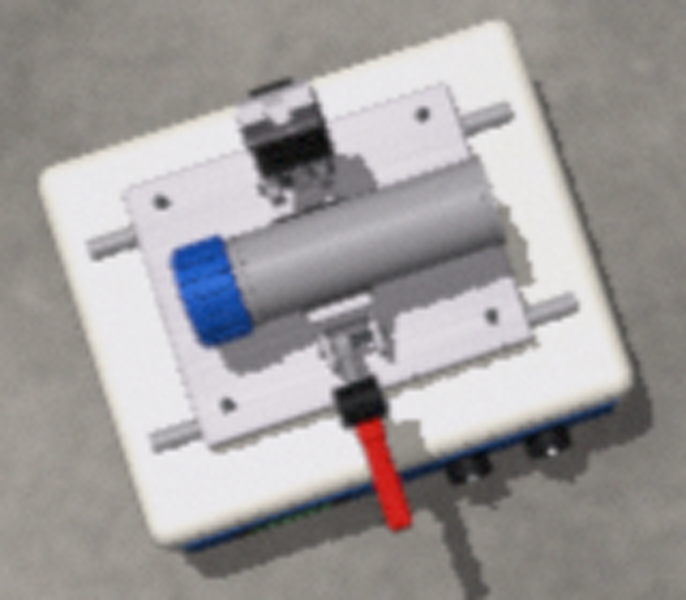

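The crop shows the plate corners at about (125,190), (445,85), (533,337), (208,447), the half upright on the far side at (285,130), the black cam at (360,400) and the red lever to (400,520).

```bash
cat >> h.py <<'E'
def S(p,o,yaw):
    c,s=np.cos(yaw),np.sin(yaw); p=np.atleast_2d(p)/1000.
    return np.c_[o[0]+c*p[:,0]-s*p[:,1],o[1]+s*p[:,0]+c*p[:,1],p[:,2]]
E
python3 - <<'E'
from h import *
import pickle
a,b=pickle.load(open("f0.pkl","rb"))
k=4.2875
cr=np.array([(125,190),(445,85),(533,337),(208,447)])/k+[205,125]
q=np.array([onz(b,u,v,.102)[:2] for u,v in cr]);o=q.mean(0)
v1=(q[0]+q[3]-q[1]-q[2])/2; v2=(q[0]+q[1]-q[2]-q[3])/2
print(o,np.linalg.norm(v1),np.linalg.norm(v2),np.arctan2(-v1[0],v1[1]),np.arctan2(v2[1],v2[0]))
yaw=(np.arctan2(-v1[0],v1[1])+np.arctan2(v2[1],v2[0]))/2
np.save("pose.npy",[*o,yaw])
# lever in shaker xz plane y=0 from both views: intersect rays with plane
c,s=np.cos(yaw),np.sin(yaw)
def plane(f,u,v,y=0):
    C,d=ray(f,u,v); n=np.array([-s,c]); t=(y/1000+n@(o-C[:2]))/(n@d[:2]); P=C+t*d
    return np.round([1000*(np.array([c,s])@(P[:2]-o)),1000*P[2]],1)
for nm,f in(("a",a),("b",b)):
    p=f["pixels"].astype(int); m=((p[...,0]>150)&(p[...,1]<70)&(p[...,2]<70)).astype(np.uint8)
    n,l,st,ce=cv2.connectedComponentsWithStats(m)
    for i in range(1,n):
        if st[i,4]>40:
            pp=np.argwhere(l==i)[:,::-1]; box=cv2.boxPoints(cv2.minAreaRect(pp.astype(np.float32)))
            print(nm,ce[i],st[i],box.round(1).tolist(),[plane(f,*x).tolist() for x in box], plane(f,*ce[i]))
            if nm=="b": print("at z .14:",[ (np.array([[c,s],[-s,c]])@(onz(b,*x,.14)[:2]-o)*1000).round(1).tolist() for x in box])
A=cv2.resize(a["pixels"][200:330,310:460,::-1],None,fx=5,fy=4.6*5/4.6,interpolation=cv2.INTER_CUBIC)[:600]
P=S([(0,0,147),(46,0,147),(-47,0,118),(-47,0,159),(46,0,251),(0,-90,147),(0,90,147)],o,yaw)
for x in proj(a,P): cv2.circle(A,tuple(int(t) for t in (x-[310,200])*5),3,(0,255,0),1)
cv2.imwrite("pics/a.png",A[:600])
E
```

```text
[0.61620869 0.00930093] 0.1961666440624669 0.15729985554233966 0.3295598469477178 0.33074658678929936
a [427.425  170.2875] [418 166  17   8  80] [[418.0, 172.0], [432.0, 165.0], [435.0, 171.0], [421.0, 178.0]] [[52.8, 374.6], [75.5, 397.1], [82.8, 388.0], [60.3, 365.1]] [ 69.3 384.3]
a [332.85714286 223.96703297] [322 217  23  15  91] [[321.79998779296875, 219.39999389648438], [323.8999938964844, 216.0], [344.20001220703125, 228.6999969482422], [342.1000061035156, 232.10000610351562]] [[-155.5, 170.1], [-149.8, 182.2], [-94.0, 173.3], [-99.0, 161.3]] [-124.6  171.8]
b [294.32061069 235.41984733] [289 223  12  25 131] [[288.0, 224.3000030517578], [293.0, 222.6999969482422], [300.5, 246.5], [295.5, 248.10000610351562]] [[-158.8, 565.8], [-104.4, 172.8], [-166.8, 220.7], [-198.9, 585.9]] [-161.5  419.4]
at z .14: [[-99.7, 13.1], [-99.9, 0.7], [-159.7, 1.7], [-159.5, 14.1]]
b [126.49206349 280.45502646] [120 270  19  26 189] [[119.30000305175781, 270.3999938964844], [136.89999389648438, 269.6000061035156], [138.0, 295.0], [120.4000015258789, 295.70001220703125]] [[-254.6, 1265.2], [-254.3, 1259.1], [-257.9, 1261.5], [-257.9, 1267.1]] [-255.9 1263.9]
at z .14: [[-75.8, 426.1], [-87.5, 386.1], [-145.6, 401.0], [-133.9, 440.9]]
```

View pics/a.png

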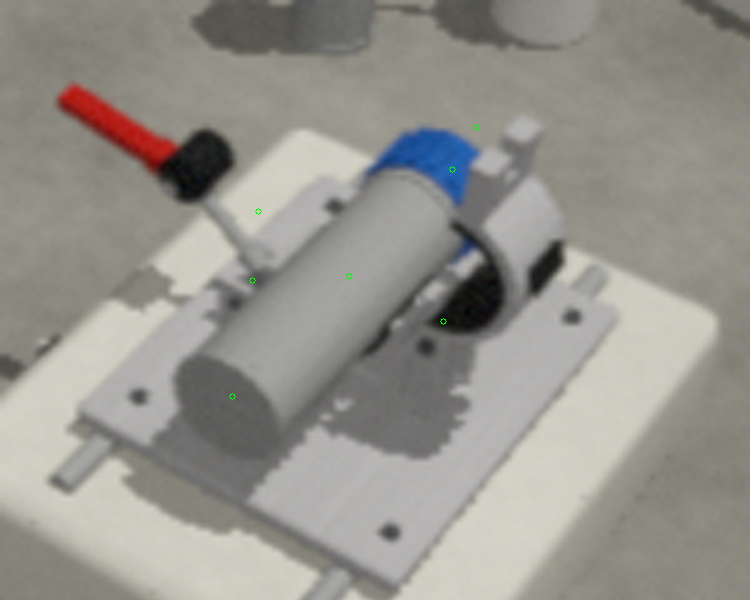

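The overlay fits the clamp: saddle, hinge and pivot markers land on their parts. The half leans past upright with its tines at crop (490,160) and (523,125); the bolt leans near with the cam at (200,165).

Run:
```python
from h import *
import pickle
a,b=pickle.load(open("f0.pkl","rb"))
x,y,yaw=np.load("pose.npy");o=np.array([x,y]);c,s=np.cos(yaw),np.sin(yaw)
def tri(ua,ub):
    A=[];B=[]
    for f,u in((a,ua),(b,ub)):
        C,d=ray(f,*u);d/=np.linalg.norm(d);M=np.eye(3)-np.outer(d,d);A.append(M);B.append(M@C)
    P=np.linalg.lstsq(np.vstack(A),np.hstack(B),rcond=None)[0]
    return np.round([1000*(np.array([c,s])@(P[:2]-o)),1000*(np.array([-s,c])@(P[:2]-o)),1000*P[2]],1)
A=lambda u,v:(u/5+310,v/5+200)
B=lambda u,v:(u/4.2875+205,v/4.2875+125)
print("lever",tri((332.9,224),(294.3,235.4)),"end",tri(A(70,97),B(400,522)),"cam",tri(A(200,165),B(360,402)))
print("forktip",tri(A(507,143),B(278,98)))
for yy in(-6,0,6):
    C,d=ray(a,*A(507,143)); n=np.array([-s,c]); t=(yy/1000+n@(o-C[:2]))/(n@d[:2]);P=C+t*d
    print(yy,1000*(np.array([c,s])@(P[:2]-o)),1000*P[2])
st=bot.observe();p=st["position"];print("tcp",np.array([c,s])@(p[:2]-o),np.array([-s,c])@(p[:2]-o),p[2],yaw)
for n,q in (("far",(110,0,235)),("near",(-170,0,260))):
    P=S(q,o,yaw)[0];d=P-p;t=st["tool_rot"][2];print(n,P,"toolxyz",d[0]*np.cos(t)+d[1]*np.sin(t),d[0]*np.sin(t)-d[1]*np.cos(t),-d[2])
```

```text
lever [-131.3    7.5  163.5] end [-158.5    8.   163.3] cam [-87.7   8.5 158.3]
forktip [ 59.1  -4.5 252.3]
-6 61.91955254631477 255.08345881889372
0 59.49595211048731 250.0156123412628
6 57.072351674659814 244.94776586363176
tcp -0.24882214344947529 0.7169052788786759 0.2307690348501159 0.33015321686850857
far [0.72026789 0.04496161 0.235     ] toolxyz -0.6889405918891066 -0.40996020582646275 -0.004230965149884081
near [ 0.45538994 -0.04581102  0.26      ] toolxyz -0.45320198504582265 -0.5610472974113749 -0.029230965149884103
```

Call:
jog_arm:
  motion:
    - [-0.3,-0.2,-1,0,0]
    - [-0.9,-0.54,-1,0,0]
    - [-0.9,-0.54,-0.3,0,0]
    - [-0.9,-0.54,0,0,0]
    - [-0.9,-0.54,0,0,0]
    - [-0.9,-0.54,0,0,0]
    - [-0.9,-0.54,0,0,0]
    - [-0.9,-0.54,0,0,0]
    - [-0.9,-0.54,0,0,0]
    - [-0.9,-0.54,0,0,0]
    - [-0.9,-0.54,0,0,0]
    - [-0.9,-0.54,0,0,0]
  newtons: 20

```text
clock: 1.3
position: [0.4027, 0.3544, 0.3002]
tool_rot: [-3.141, -0.0, 2.902]
force: [0.4, 0.4, -0.2]
grip_width: -0.0002
finger_force: 0.0
```

Call:
jog_arm:
  motion:
    - [-0.9,-0.54,0,0,0]
    - [-0.9,-0.54,0,0,0]
    - [-0.9,-0.54,0,0,0]
    - [-0.9,-0.54,0,0,0]
    - [-0.9,-0.54,0,0,0]
    - [-0.9,-0.54,0,0,0]
    - [-0.9,-0.54,0,0,0]
    - [-0.9,-0.54,0,0,0]
    - [-0.9,-0.54,0,0,0]
    - [-0.9,-0.54,0,0,0]
    - [-0.9,-0.54,0,0,0]
    - [-0.9,-0.54,0,0,0]

```text
clock: 2.5
position: [0.6711, 0.0887, 0.3]
tool_rot: [-3.141, -0.001, 2.902]
force: [-0.0, 1.0, -0.2]
grip_width: -0.0
finger_force: 0.0
```

Call:
jog_arm:
  motion:
    - [-0.9,-0.54,0,0.5,0]
    - [-0.3,-0.1,0,1,0]
    - [0,0,0,1,0]
    - [0,0,0,1,0]
    - [0,0,0,1,0]
    - [0,0,0,1,0]
    - [0,0,0,1,0]
    - [0,0,0,1,0]
    - [0,0,0,1,0]
    - [0,0,0,1,0]
    - [0,0,0,1,0]
    - [0,0,0,1,0]

```text
clock: 3.7
position: [0.7005, 0.0622, 0.2999]
tool_rot: [-3.141, -0.0, 1.978]
force: [0.4, 0.8, 0.2]
grip_width: -0.0002
finger_force: 0.0
```

Call:
jog_arm:
  motion:
    - [0,0,0,1,0]
    - [0,0,0,1,0]
    - [0,0,0,1,0]
    - [0,0,0,1,0]
    - [0,0,0,1,0]
    - [0,0,0,1,0]
    - [0,0,0,1,0]
    - [0,0,0,1,0]
    - [0,0,0,1,0]
    - [0,0,0,1,0]
    - [0,0,0,1,0]
    - [0,0,0,1,0]

```text
clock: 4.9
position: [0.7005, 0.0623, 0.2999]
tool_rot: [-3.141, 0.0, 1.019]
force: [-0.5, -0.3, 0.3]
grip_width: 0.0002
finger_force: 0.0
```

Call:
jog_arm:
  motion:
    - [0,0,0,1,0]
    - [0,0,0,1,0]
    - [0,0,0,1,0]
    - [0,0,0,1,0]
    - [0,0,0,1,0]
    - [0,0,0,1,0]
    - [0,0,0,1,0]
    - [0,0,0,1,0]
    - [0,0,0,0.61,0]
    - [0,0.4,0,0,0]
    - [0,0.4,0,0,0]
    - [0,0,0,0,0]

```text
clock: 6.1
position: [0.7088, 0.0365, 0.3003]
tool_rot: [3.141, 0.0, 0.331]
force: [-0.8, -0.3, -0.7]
grip_width: 0.0003
finger_force: 0.0
```

```bash
cat >> h.py <<'E'
_x,_y,YAW=np.load("pose.npy");O=np.array([_x,_y])
def sh(P):
    c,s=np.cos(YAW),np.sin(YAW);P=np.array(P);d=P[:2]-O
    return np.round(1000*np.array([c*d[0]+s*d[1],-s*d[0]+c*d[1],P[2]]),1)
def fs(v):
    c,s=np.cos(YAW),np.sin(YAW); return np.round([c*v[0]+s*v[1],-s*v[0]+c*v[1],v[2]],1)
def wf(st,f):
    "wrist frame -> add rvec,tvec"
    from scipy.spatial.transform import Rotation as Ro
    T=np.eye(4);T[:3,:3]=Ro.from_euler("xyz",st["tool_rot"]).as_matrix();T[:3,3]=st["position"]
    W=np.linalg.inv(T@np.array(f["mount"])); f["rvec"]=cv2.Rodrigues(W[:3,:3])[0];f["tvec"]=W[:3,3];return f
E
python3 - <<'E'
from h import *
st=bot.observe();f=wf(st,bot.grab_frame("wrist"));print(sh(st["position"]),st["tool_rot"],st["qpos"],f["mount"])
p=f["pixels"].copy();f["pixels"]=p
P=S([(0,0,147),(46,0,147),(59,0,250),(59,-20,250),(59,20,250),(-47,0,159)],O,YAW);print(proj(f,P).round())
save(f,"w1.png")
E
```

```text
[ 96.4  -4.3 300.3] [3.14055431e+00 3.84678671e-04 3.31220620e-01] [-0.55400626  0.74490333  0.81725132  1.28519431 -0.53289819  1.33031208
 -0.98944465] [[-3.35605582e-04 -9.51919175e-01 -3.06349101e-01  7.81537660e-02]
 [ 9.99999939e-01 -2.90599491e-04 -1.92520016e-04  3.44944871e-04]
 [ 9.42386020e-05 -3.06349147e-01  9.51919215e-01 -1.42031624e-01]
 [ 0.00000000e+00  0.00000000e+00  0.00000000e+00  1.00000000e+00]]
[[314. 325.]
 [313. 274.]
 [311. 328.]
 [348. 328.]
 [274. 328.]
 [314. 382.]]
```

View pics/w1.png

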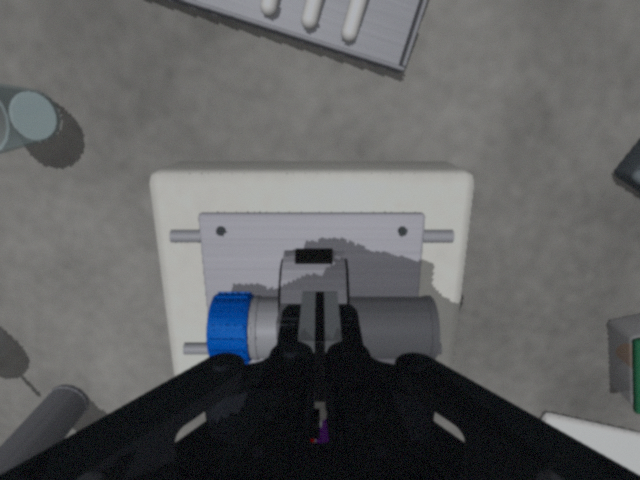

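The wrist view shows the tube below with its cap at (228,328), the ring of the half around (314,275) and the shut fingers over the fork at about (320,320). Next I lower behind the fork and push it over.

Call:
jog_arm:
  motion:
    - [0,0,0.7,0,0]
    - [0,0,0.9,0,0]
    - [0,0,0.55,0,0]
    - [-0.3,0,0,0,0]
    - [-0.3,0,0,0,0]
    - [-0.25,0,0,0,0]
    - [-0.3,0,-0.05,0,0]
    - [-0.3,0,-0.05,0,0]
    - [-0.3,0,0,0,0]
    - [-0.3,0,0.03,0,0]

```text
clock: 7.15
position: [0.6498, 0.0192, 0.2382]
tool_rot: [-3.142, -0.001, 0.333]
force: [1.8, 0.9, -1.0]
grip_width: 0.0002
finger_force: 0.9
```

Run:
```python
from h import *
st=bot.observe();print(sh(st["position"]),fs(st["force"]))
```

```text
[ 35.   -1.5 238.2] [ 2.1  0.3 -1. ]
```

Call:
jog_arm:
  motion:
    - [-0.31,0,0.1,0,0]
    - [-0.31,0,0.1,0,0]
    - [-0.29,0,0.14,0,0]
    - [-0.29,0,0.14,0,0]
    - [-0.26,0,0.2,0,0]
    - [-0.26,0,0.2,0,0]
    - [-0.22,0,0.25,0,0]
    - [-0.22,0,0.25,0,0]

```text
clock: 7.95
position: [0.5886, -0.002, 0.1958]
tool_rot: [3.142, 0.0, 0.333]
force: [2.1, -0.1, -0.1]
grip_width: -0.0001
finger_force: 0.4
```

Run:
```python
from h import *
st=bot.observe();print(sh(st["position"]),fs(st["force"]))
```

```text
[-29.8  -1.7 195.8] [ 2.  -0.8 -0.1]
```

Call:
jog_arm:
  motion:
    - [-0.2,0,0.28,0,0]
    - [-0.15,0,0.28,0,0]
    - [-0.12,0,0.2,0,0]
    - [-0.08,0,0.13,0,0]
    - [-0.03,0,0.06,0,0]

```text
clock: 8.45
position: [0.5725, -0.0076, 0.1676]
tool_rot: [-3.142, 0.0, 0.333]
force: [-0.1, -0.5, 0.2]
grip_width: 0.0
finger_force: 0.1
```

Run:
```python
from h import *
st=bot.observe();print(sh(st["position"]),fs(st["force"]))
```

```text
[-46.8  -1.8 167.6] [-0.2 -0.5  0.2]
```

Call:
jog_arm:
  motion:
    - [0,0,0.07,0,0]
    - [0,0,0.07,0,0]
    - [0,0,0,0,0]

```text
clock: 8.75
position: [0.5728, -0.0074, 0.1637]
tool_rot: [3.142, 0.0, 0.333]
force: [0.1, 0.3, 0.2]
grip_width: -0.0001
finger_force: 0.0
```

Call:
jog_arm:
  motion:
    - [0,0,0.04,0,0]
    - [0,0,0,0,0]

```text
clock: 8.95
position: [0.5728, -0.0074, 0.1626]
tool_rot: [3.142, -0.0, 0.333]
force: [-0.0, -0.3, -0.2]
grip_width: 0.0
finger_force: 0.0
```

Call:
jog_arm:
  motion:
    - [0,0,0.03,0,0]
    - [0,0,0,0,0]

```text
clock: 9.15
position: [0.5727, -0.0075, 0.1616]
tool_rot: [-3.142, 0.0, 0.333]
force: [0.9, -0.0, 1.3]
grip_width: -0.0002
finger_force: 0.1
```

Call:
jog_arm:
  motion:
    - [0,0,0.03,0,0]
    - [0,0,0,0,0]

```text
clock: 9.35
position: [0.5728, -0.0075, 0.1608]
tool_rot: [3.142, -0.0, 0.333]
force: [-0.7, 0.3, 1.3]
grip_width: -0.0001
finger_force: 0.9
```

Call:
jog_arm:
  motion:
    - [0,0,0.03,0,0]
    - [0,0,0,0,0]

```text
clock: 9.55
position: [0.5728, -0.0077, 0.1602]
tool_rot: [3.142, -0.0, 0.333]
force: [-2.7, -0.5, 8.5]
grip_width: -0.0001
finger_force: 4.0
```

Call:
jog_arm:
  motion:
    - [0,0,0.013,0,0]
    - [0,0,0,0,0]
    - [0,0,0,0,0]

```text
clock: 9.85
position: [0.5728, -0.0077, 0.1599]
tool_rot: [-3.142, -0.0, 0.333]
force: [-3.2, 0.1, 9.5]
grip_width: -0.0001
finger_force: 5.4
```

Call:
jog_arm:
  motion:
    - [0,0,0.012,0,0]
    - [0,0,0,0,0]
    - [0,0,0,0,0]
    - [0,0,0,0,0]

```text
clock: 10.25
position: [0.5728, -0.0077, 0.1597]
tool_rot: [-3.142, -0.0, 0.333]
force: [-5.4, -0.8, 13.8]
grip_width: 0.0003
finger_force: 6.8
```

Call:
jog_arm:
  motion:
    - [0,0,-0.3,0,0]
    - [0,0,-0.9,0,0]
    - [0,0,-1,0,0.4]
    - [-0.5,-0.3,-0.3,0,0.4]
    - [-1,0,0,0,0.4]
    - [-1,0,0,0,0.4]
    - [-0.3,0,0,0,0.4]
    - [0,0,0,0,0.4]

```text
clock: 11.05
position: [0.4899, -0.0265, 0.2347]
tool_rot: [-3.141, -0.001, 0.332]
force: [0.6, 0.5, 0.1]
grip_width: 0.0339
finger_force: 0.0
```

Run:
```python
from h import *
st=bot.observe();f=wf(st,bot.grab_frame("wrist"));print(sh(st["position"]),fs(st["force"]),st["grip_width"])
import pickle;pickle.dump(f,open("w2.pkl","wb"))
P=S([(-47,0,159),(-58,-20,159),(-58,20,159),(-58,0,159),(-92,6,154),(-47,0,118),(-58,-5.5,159),(-58,5.5,159)],O,YAW);print(proj(f,P).round())
save(f,"w2.png")
```

```text
[-131.1    7.1  234.7] [0.8 0.3 0.1] 0.033858825429119735
[[333.  92.]
 [372. 114.]
 [294. 114.]
 [333. 114.]
 [321. 178.]
 [331.  94.]
 [344. 114.]
 [322. 114.]]
```

View pics/w2.png

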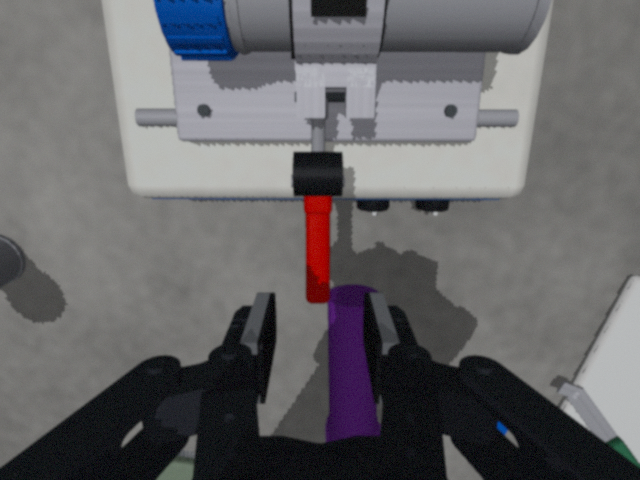

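The wrist view shows the fork with the slot centre at (336,95), the shank at (319,135), the cam at (318,173) and the handle end at (317,301). The slot is about 9–10 mm to -y of the bolt.

Run:
```python
from h import *
import pickle
f=pickle.load(open("w2.pkl","rb"));a,b=pickle.load(open("f0.pkl","rb"))
def tri(*L):
    A=[];B=[]
    for g,u in L:
        C,d=ray(g,*u);d/=np.linalg.norm(d);M=np.eye(3)-np.outer(d,d);A.append(M);B.append(M@C)
    return sh(np.linalg.lstsq(np.vstack(A),np.hstack(B),rcond=None)[0])
print("end",tri((f,(317,300)),(a,(70/5+310,97/5+200))),"cam",tri((f,(318,172)),(a,(200/5+310,165/5+200))))
for z in(150,155,160,165):print(z,"end",sh(onz(f,317,300,z/1000)),"cam",sh(onz(f,318,172,z/1000)),"slot",sh(onz(f,336.5,100,.159)),"shank",sh(onz(f,319,140,.14)))
for ph in np.arange(1.0,-.01,-.1):
    p=np.array([-47-57*np.sin(ph),118+57*np.cos(ph)]);print(round(ph,1),p.round(1),(p+36*np.array([-np.sin(ph+.53),np.cos(ph+.53)])).round(1))
```

```text
end [-158.3    8.7  165.2] cam [-85.8   8.5 160.3]
150 end [-169.1    8.2  150. ] cam [-89.4   7.7 150. ] slot [-51.   -1.8 159. ] shank [-72.6   7.2 140. ]
155 end [-166.5    8.2  155. ] cam [-88.6   7.7 155. ] slot [-51.   -1.8 159. ] shank [-72.6   7.2 140. ]
160 end [-164.     8.2  160. ] cam [-87.8   7.7 160. ] slot [-51.   -1.8 159. ] shank [-72.6   7.2 140. ]
165 end [-161.4    8.1  165. ] cam [-87.    7.6 165. ] slot [-51.   -1.8 159. ] shank [-72.6   7.2 140. ]
1.0 [-95.  148.8] [-130.9  150.3]
0.9 [-91.6 153.4] [-127.3  158.5]
0.8 [-87.9 157.7] [-122.9  166.3]
0.7 [-83.7 161.6] [-117.7  173.6]
0.6 [-79.2 165. ] [-111.7  180.4]
0.5 [-74.3 168. ] [-105.2  186.6]
0.4 [-69.2 170.5] [-98.1 192. ]
0.3 [-63.8 172.5] [-90.4 196.7]
0.2 [-58.3 173.9] [-82.3 200.7]
0.1 [-52.7 174.7] [-73.9 203.8]
0.0 [-47. 175.] [-65.2 206.1]
```

Call:
jog_arm:
  motion:
    - [0.18,-0.03,0.7,0,0.4]
    - [0,0,0.8,0,0.4]
    - [0,0,0.8,0,0.4]
    - [0,0,0.6,0,0.4]
    - [0,0,0,0,0.4]
    - [0,0,0,0,0.1]
    - [0,0,0,0,0.05]
    - [0,0,0,0,0.05]
    - [0,0,0,0,0.05]
  newtons: 20

```text
clock: 12.0
position: [0.4959, -0.0237, 0.1478]
tool_rot: [3.141, -0.001, 0.333]
force: [3.1, -0.2, -0.3]
grip_width: 0.0136
finger_force: 23.5
```

Run:
```python
from h import *
st=bot.observe();print(sh(st["position"]),fs(st["force"]),st["grip_width"])
```

```text
[-124.6    7.8  147.8] [ 2.9 -1.2 -0.3] 0.013556895175374869
```

Call:
jog_arm:
  motion:
    - [0,0.11,0,0,0.05]
    - [0,0.1,0,0,0.05]
    - [0,0.1,0,0,0.05]
    - [0,0,0,0,0.05]
    - [0.12,0,-0.18,0,0.05]
    - [0.13,0,-0.18,0,0.05]
    - [0.2,0,-0.23,0,0.05]

```text
clock: 12.7
position: [0.5105, -0.0283, 0.1651]
tool_rot: [-3.141, 0.002, 0.333]
force: [-0.0, -1.5, -5.4]
grip_width: 0.014
finger_force: 22.5
```

Run:
```python
from h import *
st=bot.observe();print(sh(st["position"]),fs(st["force"]),st["grip_width"])
```

```text
[-112.1   -1.3  165.1] [-0.5 -1.5 -5.4] 0.01401477307302532
```

Call:
jog_arm:
  motion:
    - [0.22,0,-0.2,0,0.05]
    - [0.12,0,-0.09,0,0.05]
    - [0.12,0,-0.09,0,0.05]
    - [0,0,0,0,0.05]

```text
clock: 13.1
position: [0.5244, -0.0236, 0.1766]
tool_rot: [3.141, -0.0, 0.333]
force: [-3.8, -1.1, 2.7]
grip_width: 0.0135
finger_force: 23.1
```

Run:
```python
from h import *
st=bot.observe();print(sh(st["position"]),fs(st["force"]),st["grip_width"])
f=wf(st,bot.grab_frame("wrist"));save(f,"w3.png",(200,0,440,200),3)
```

```text
[-97.5  -1.3 176.6] [-3.9  0.2  2.7] 0.01348656406845858
```

View pics/w3.png

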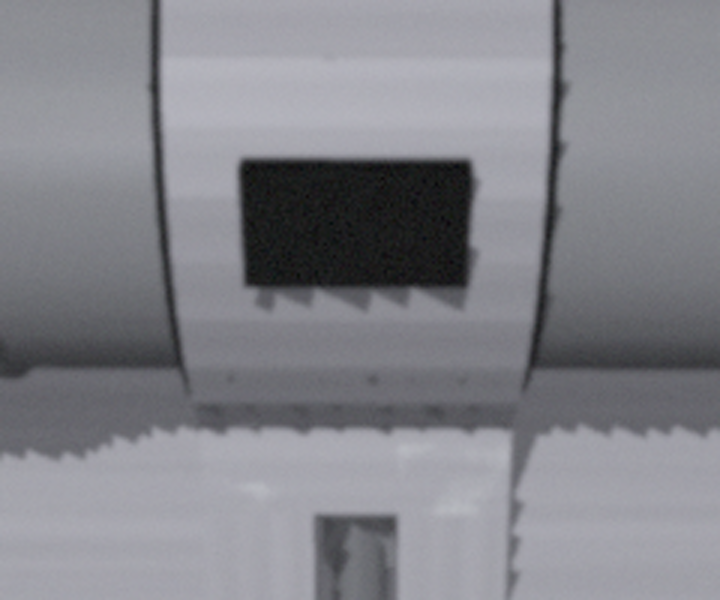

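The crop shows the slot at crop x 315–397 (centre 356), with the shank visible in it at about 365, so they are aligned within about 1 mm.

Call:
jog_arm:
  motion:
    - [0.13,-0.02,-0.08,0,0.05]
    - [0.13,0,-0.08,0,0.05]
    - [0.13,0,-0.07,0,0.05]

```text
clock: 13.45
position: [0.5352, -0.0191, 0.1833]
tool_rot: [-3.142, 0.0, 0.333]
force: [-2.4, -2.8, -4.3]
grip_width: 0.0132
finger_force: 22.0
```

Call:
jog_arm:
  motion:
    - [0.13,0,-0.07,0,0.05]
    - [0.13,0,-0.05,0,0.05]

```text
clock: 13.65
position: [0.5426, -0.0166, 0.1868]
tool_rot: [3.142, 0.0, 0.333]
force: [-2.2, -1.2, -3.2]
grip_width: 0.0134
finger_force: 21.8
```

Call:
jog_arm:
  motion:
    - [0.13,0,-0.05,0,0.05]
    - [0.1,0,-0.03,0,0.05]

```text
clock: 13.85
position: [0.5491, -0.0144, 0.1893]
tool_rot: [3.142, 0.0, 0.333]
force: [-2.7, -1.6, -2.8]
grip_width: 0.0135
finger_force: 21.7
```

Run:
```python
from h import *
st=bot.observe();print(sh(st["position"]),fs(st["force"]),st["grip_width"])
```

```text
[-71.1  -0.6 189.3] [-3.1 -0.7 -2.8] 0.013543779053063884
```

Call:
jog_arm:
  motion:
    - [0.08,0,-0.02,0,0.05]
    - [0.07,0,-0.01,0,0.05]
    - [0,0,0,0,0.05]

```text
clock: 14.15
position: [0.5534, -0.013, 0.1902]
tool_rot: [3.141, -0.0, 0.333]
force: [-3.2, -1.2, 1.5]
grip_width: 0.0136
finger_force: 22.2
```

Call:
jog_arm:
  motion:
    - [0.06,0,0,0,0.05]
    - [0.05,0,0,0,0.05]
    - [0,0,0,0,0.05]

```text
clock: 14.45
position: [0.5564, -0.0121, 0.1905]
tool_rot: [-3.142, -0.001, 0.333]
force: [-5.3, -0.6, 7.5]
grip_width: 0.0134
finger_force: 22.8
```

Call:
jog_arm:
  motion:
    - [0.05,0,0,0,0.05]
    - [0,0,0,0,0.05]
    - [0,0,0,0,0.05]

```text
clock: 14.75
position: [0.5578, -0.0116, 0.1906]
tool_rot: [-3.142, -0.001, 0.333]
force: [-6.2, -1.0, 9.9]
grip_width: 0.0136
finger_force: 23.2
```

Run:
```python
from h import *
st=bot.observe();print(sh(st["position"]),fs(st["force"]),st["grip_width"])
f=bot.grab_frame("scene");save(f,"s2.png",(310,190,450,290),5)
P=S([(-47,-2,118),(-47,-2,175),(-47-35,-2,175+60.6),(-47-20,-2,159)],O,YAW);print(((proj(f,P)-[310,190])*5).round())
p=f["pixels"].astype(int); m=((p[...,0]>130)&(p[...,1]<70)&(p[...,2]<70));m[:,:310]=0;m[:190]=0;q=np.argwhere(m)[:,::-1];print(len(q),q.mean(0) if len(q) else "")
```

```text
[-62.   -0.8 190.6] [-6.2  1.   9.9] 0.013637306884144626
[[250. 333.]
 [259. 235.]
 [198.  92.]
 [218. 245.]]
9 [360.77777778 231.44444444]
```

View pics/s2.png

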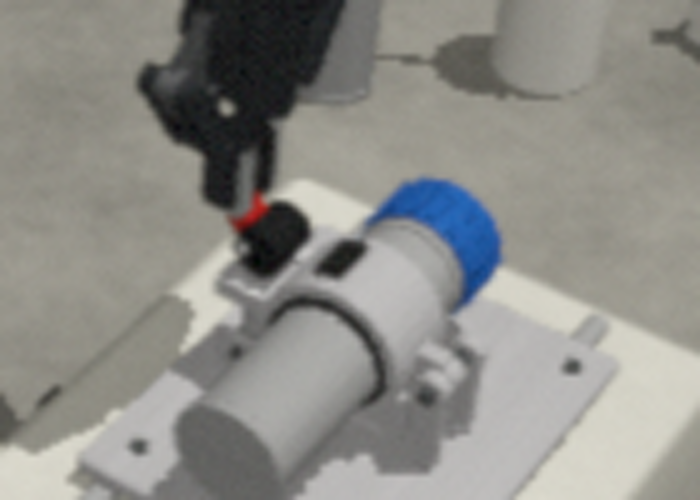

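The crop shows the cam at (273,237) over the slot, close to the predicted upright pin position (259,235), and the half lying on the tube. The bolt is in, so I let go and go round to the near side of the lever.

Call:
jog_arm:
  motion:
    - [0,0,0,0,0.4]
    - [0,0,0,0,0.4]
    - [0,0,-0.5,0,0.4]
    - [0,0,-0.9,0,0.4]
    - [0,0,-0.9,0,0.4]
    - [-0.9,0,0,0,0.4]
    - [-0.9,0,0,0,0]
    - [-0.2,0,0.4,0,0]
    - [0,0,0.8,0,0]
    - [0,0,0,0,0]
    - [0,0,0,0,0]

```text
clock: 15.9
position: [0.5012, -0.0313, 0.224]
tool_rot: [3.141, -0.0, 0.333]
force: [0.1, -0.7, 0.4]
grip_width: 0.0
finger_force: 0.0
```

Run:
```python
from h import *
st=bot.observe();print(sh(st["position"]),fs(st["force"]),st["grip_width"])
f=bot.grab_frame("scene")
x0,y0=310,190
p=f["pixels"].astype(int); m=((p[...,0]>130)&(p[...,1]<70)&(p[...,2]<70)).astype(np.uint8);m[:,:310]=0;m[:190]=0;m[:,405:]=0;q=np.argwhere(m)[:,::-1];print(len(q),q.mean(0),q.min(0),q.max(0))
for lv in(1.75,1.6,1.4,1.2):
    ps=lv-1.22; print(lv,[proj(f,S([(-47-r*np.sin(ps),-2,175+r*np.cos(ps))],O,YAW)).round(1).tolist() for r in(12,41,70)])
```

```text
[-121.9   -1.1  224. ] [-0.1 -0.7  0.4] 4.787139362810776e-05
132 [354.06060606 220.20454545] [346 207] [362 233]
1.75 [[[359.6, 232.2]], [[354.6, 220.4]], [[349.5, 208.3]]]
1.6 [[[360.3, 232.2]], [[356.9, 220.4]], [[353.3, 208.2]]]
1.4 [[[361.2, 232.4]], [[360.1, 220.9]], [[358.9, 209.1]]]
1.2 [[[362.2, 232.8]], [[363.4, 222.2]], [[364.6, 211.1]]]
```

The lever centroid matches the lever fully open (1.75) with the bolt upright.

Call:
jog_arm:
  motion:
    - [0.35,0,0,0,0]
    - [0.35,0,0,0,0]
    - [0.25,0,0,0,0]
    - [0.25,0,0,0,0]
    - [0.25,0,0,0,0]
    - [0.25,0,0,0,0]
    - [0.25,0,0,0,0]
    - [0.17,0,-0.05,0,0]
    - [0.17,0,-0.05,0,0]

```text
clock: 16.85
position: [0.563, -0.0093, 0.2244]
tool_rot: [-3.14, 0.008, 0.332]
force: [-22.4, -9.5, -16.1]
grip_width: -0.0001
finger_force: 11.3
```

Run:
```python
from h import *
st=bot.observe();print(sh(st["position"]),fs(st["force"]),st["grip_width"])
```

```text
[-56.3  -0.4 224.4] [-24.3  -1.7 -16.1] -0.00010254893892063271
```

Call:
jog_arm:
  motion:
    - [0.14,0,0.05,0,0]
    - [0.14,0,0,0,0]
    - [0.14,0,0,0,0]

```text
clock: 17.15
position: [0.5757, -0.0051, 0.2233]
tool_rot: [-3.141, 0.006, 0.332]
force: [-18.5, -6.7, -5.4]
grip_width: -0.0001
finger_force: 8.2
```

Run:
```python
from h import *
st=bot.observe();print(sh(st["position"]),fs(st["force"]),st["grip_width"])
f=bot.grab_frame("scene")
p=f["pixels"].astype(int); m=((p[...,0]>130)&(p[...,1]<70)&(p[...,2]<70)).astype(np.uint8);m[:,:310]=0;m[:190]=0;m[:,405:]=0;q=np.argwhere(m)[:,::-1];print(len(q),q.mean(0),q.min(0),q.max(0))
for lv in(1.4,1.2,1,.8):
    ps=lv-1.22; print(lv,[proj(f,S([(-47-r*np.sin(ps),-2,175+r*np.cos(ps))],O,YAW)).round(1).tolist() for r in(12,41,70)])
save(f,"s3.png",(310,190,450,290),5)
```

```text
[-43.   -0.5 223.3] [-19.7  -0.4  -5.4] -0.00013873671966428867
18 [375.         217.94444444] [373 216] [377 220]
1.4 [[[361.2, 232.4]], [[360.1, 220.9]], [[358.9, 209.1]]]
1.2 [[[362.2, 232.8]], [[363.4, 222.2]], [[364.6, 211.1]]]
1 [[[363.1, 233.3]], [[366.6, 224.0]], [[370.3, 214.3]]]
0.8 [[[364.0, 234.0]], [[369.7, 226.4]], [[375.7, 218.5]]]
```

View pics/s3.png

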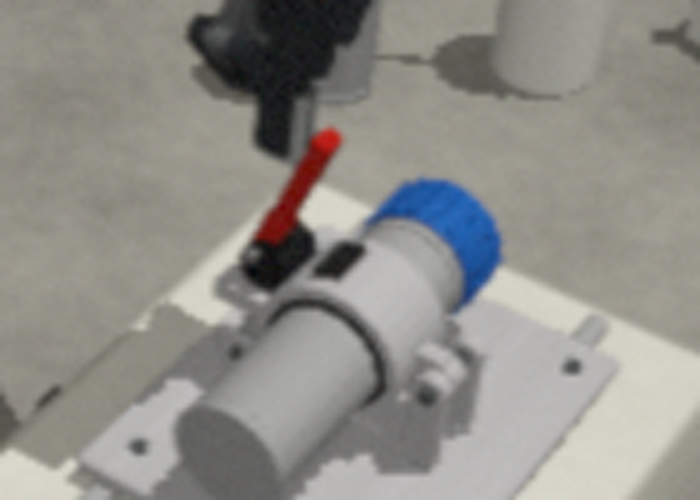

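The crop shows the lever thrown past the vertical (from (270,235) to (330,135), angle about 0.8) with the finger behind it and the cam over the fork.

Call:
jog_arm:
  motion:
    - [0.13,0,0.03,0,0]
    - [0.13,0,0.03,0,0]
    - [0.13,0,0.04,0,0]
    - [0.12,0,0.06,0,0]
    - [0.12,0,0.07,0,0]
    - [0.12,0,0.07,0,0]

```text
clock: 17.8
position: [0.5993, 0.0029, 0.2153]
tool_rot: [3.142, 0.001, 0.333]
force: [-1.9, -1.7, 1.9]
grip_width: 0.0001
finger_force: 1.0
```

Run:
```python
from h import *
st=bot.observe();print(sh(st["position"]),fs(st["force"]),st["grip_width"])
```

```text
[-18.1  -0.6 215.3] [-2.3 -1.   1.9] 0.00011223259113952911
```

Call:
jog_arm:
  motion:
    - [0.12,0,0.1,0,0]
    - [0.1,0,0.1,0,0]
    - [0.08,0,0.1,0,0]
    - [0,0,0,0,0]

```text
clock: 18.2
position: [0.6087, 0.0062, 0.2067]
tool_rot: [3.141, -0.002, 0.333]
force: [1.2, 0.3, 5.1]
grip_width: -0.0002
finger_force: 2.5
```

Call:
jog_arm:
  motion:
    - [0.03,0,0.07,0,0]
    - [0,0,0,0,0]

```text
clock: 18.4
position: [0.6099, 0.0065, 0.2052]
tool_rot: [3.141, -0.003, 0.333]
force: [1.6, 0.4, 12.1]
grip_width: -0.0001
finger_force: 4.8
```

Call:
jog_arm:
  motion:
    - [0,0,0.05,0,0]
    - [0,0,0,0,0]

```text
clock: 18.6
position: [0.6101, 0.0065, 0.204]
tool_rot: [3.141, -0.004, 0.333]
force: [2.7, 1.6, 12.8]
grip_width: -0.0002
finger_force: 5.2
```

Call:
jog_arm:
  motion:
    - [0,0,0.04,0,0]
    - [0,0,0,0,0]

```text
clock: 18.8
position: [0.6101, 0.0065, 0.2028]
tool_rot: [3.141, -0.004, 0.333]
force: [2.0, 1.6, 12.5]
grip_width: 0.0002
finger_force: 5.1
```

Call:
jog_arm:
  motion:
    - [0,0,0.04,0,0]
    - [0,0,0,0,0]

```text
clock: 19.0
position: [0.6101, 0.0065, 0.2016]
tool_rot: [3.141, -0.004, 0.333]
force: [4.0, 1.3, 11.9]
grip_width: -0.0001
finger_force: 5.0
```

Call:
jog_arm:
  motion:
    - [0,0,0.03,0,0]
    - [0,0,0,0,0]

```text
clock: 19.2
position: [0.6102, 0.0065, 0.2008]
tool_rot: [3.141, -0.004, 0.334]
force: [3.9, 1.4, 13.2]
grip_width: 0.0
finger_force: 5.5
```

Call:
jog_arm:
  motion:
    - [0,0,0.03,0,0]
    - [0,0,0,0,0]

```text
clock: 19.4
position: [0.6102, 0.0065, 0.1999]
tool_rot: [3.141, -0.004, 0.333]
force: [3.9, 1.8, 12.3]
grip_width: 0.0002
finger_force: 5.3
```

Call:
jog_arm:
  motion:
    - [0,0,0.03,0,0]
    - [0,0,0,0,0]

```text
clock: 19.6
position: [0.6102, 0.0066, 0.1989]
tool_rot: [3.141, -0.004, 0.334]
force: [2.7, 1.0, 12.3]
grip_width: 0.0
finger_force: 5.0
```

Call:
jog_arm:
  motion:
    - [0,0,0.02,0,0]
    - [0,0,0,0,0]

```text
clock: 19.8
position: [0.6101, 0.0065, 0.1982]
tool_rot: [3.141, -0.004, 0.334]
force: [2.7, 1.3, 9.9]
grip_width: -0.0
finger_force: 4.3
```

Call:
jog_arm:
  motion:
    - [0,0,0.03,0,0]
    - [0,0,0,0,0]

```text
clock: 20.0
position: [0.61, 0.0065, 0.1972]
tool_rot: [3.141, -0.003, 0.333]
force: [3.2, 0.5, 9.1]
grip_width: 0.0002
finger_force: 4.1
```

Call:
jog_arm:
  motion:
    - [0,0,0.03,0,0]
    - [0,0,0,0,0]

```text
clock: 20.2
position: [0.6102, 0.0065, 0.1967]
tool_rot: [3.141, -0.004, 0.333]
force: [1.9, 1.3, 17.0]
grip_width: 0.0
finger_force: 7.3
```

Call:
jog_arm:
  motion:
    - [0,0,0.02,0,0]
    - [0,0,0,0,0]

```text
clock: 20.4
position: [0.6103, 0.0065, 0.1965]
tool_rot: [3.141, -0.004, 0.333]
force: [0.2, 1.8, 20.9]
grip_width: -0.0003
finger_force: 10.1
```

The force rose from 9 to 21 N, so the lever has met its rest. I lift off and check.

Call:
jog_arm:
  motion:
    - [0,0,-0.1,0,0]
    - [0,0,-0.5,0,0]
    - [0,0,-1,0,0]
    - [-0.5,0,-1,0,0]
    - [-1,0,-0.5,0,0]
    - [-1,0,0,0,0]
    - [-1,0,0,0,0]
    - [-0.5,0,0,0,0]
    - [0,0,0,0,0]
    - [0,0,0,0,0]

```text
clock: 21.4
position: [0.4955, -0.0327, 0.2886]
tool_rot: [-3.141, -0.001, 0.333]
force: [0.8, 0.1, 0.2]
grip_width: -0.0
finger_force: 0.0
```

Run:
```python
from h import *
st=bot.observe();print(sh(st["position"]),fs(st["force"]))
f=bot.grab_frame("scene")
p=f["pixels"].astype(int); m=((p[...,0]>130)&(p[...,1]<70)&(p[...,2]<70)).astype(np.uint8);m[:,:310]=0;m[:190]=0;m[:,405:]=0;q=np.argwhere(m)[:,::-1];print(len(q),q.mean(0),q.min(0),q.max(0))
for lv in(.2,.1,0):
    ps=lv-1.22; print(lv,[proj(f,S([(-47-r*np.sin(ps),-2,175+r*np.cos(ps))],O,YAW)).round(1).tolist() for r in(12,41,70)])
save(f,"s4.png",(310,190,450,290),5)
```

```text
[-127.8   -0.6  288.6] [ 0.8 -0.2  0.2]
125 [375.4   237.864] [359 234] [391 243]
0.2 [[[366.0, 236.7]], [[376.6, 235.8]], [[387.7, 234.9]]]
0.1 [[[366.1, 237.2]], [[377.2, 237.5]], [[388.8, 237.8]]]
0 [[[366.3, 237.7]], [[377.7, 239.2]], [[389.6, 240.8]]]
```

View pics/s4.png

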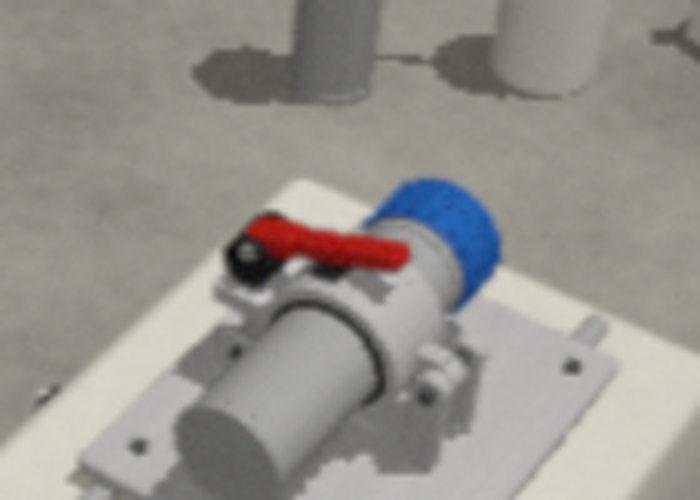

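The crop shows the lever lying over the half from (258,235) to (405,255). Its slope matches angle 0, so I hand the job in.

```bash
python3 -c "
from workcell import bot
print(bot.job_done())"
```

```text
the job is handed in; nothing more can be done
None
```

The tube is clamped and the job is handed in: the half is bedded on the tube, the bolt stands in the slot, the red lever rests on the half, and the gripper is clear; the judge's verdict was not shown.

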